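# Snug up the screw handle of a two-tier tea stand

### The arm

A 6-joint arm with a two-finger parallel gripper is mounted at the origin on a cart in front of the work surface, level with it; the furniture and walls round the work are solid. World frame = base frame: x ahead of the robot, y to its left, z up, the work surface at z = 0. Lengths are in m, angles in rad, forces in N, time in s.
With the tool pointing down it reaches from about 0.35 to 0.925 m from the base axis. Payload 6.4 kg.
Tool frame: the origin (TCP) lies at the very end of the fingers, on their centre line; the grasp point (between the pads) lies 19 mm behind it; z points along the fingers, y is the line along which they close (so a half turn about z gives the same grasp; the last joint's range is limited). The gripper opens to 94 mm and grips with 3 to 60 N. Pads are 16 mm wide; open, the fingers measure 119 mm over their backs; the gripper's body (75 mm by 177 mm) begins 78 mm behind the grasp point.
Start: joints at [0.934, 0.245, 1.558, -0, 1.339, -0.174], TCP at [0.29, 0.582, 0.205] pointing down, gripper open.
Joint ranges: [-3.13, 3.13], [-1.02, 2.26], [0.13, 2.54], [-0.95, 4.09], [0.21, 2.88], [-2.74, 2.74]. Speed limits (rad/s): [2.57, 2.57, 3.14, 3.14, 3.14, 3.14].

### API

Orientations are given as a unit quaternion [x, y, z, w].
In Python, from plant import manip, cams, ticket gives the robot as it stands.
- The arm moves only by the tool jog_arm, never from a script. Its argument "commands" is a list of rows, each an object of numbers: "dx", "dy", "dz": the shift along the tool's x, y, z in mm; "rx", "ry", "rz": the turn, a rotation vector about the tool's x, y, z in degrees; "hand": the opening in per cent of the stroke, from 0 (shut) to 100 (fully open). A call has exactly 5 rows; each row is the pose to reach, as a shift and turn from the pose commanded when the call began, along the tool's axes at that moment; what a row does not reach only later rows make up. A row lasts 1/12 s, in which the tool goes at most 41.7 mm and 7.16 degrees, less where a joint would pass 70% of its speed; a pose out of reach is approached as far as the arm can. A call with a gripper value outside its range is refused whole. The fingers move at their own pace and stop on an object; "grip_force" is the grip in N (left out, the last holds). Time passes only in rows, so rows that repeat a pose let the fingers close, or fill a call up. It gives the time, the measured TCP pose, the force, the opening and the grip force at its end, in the units of the state.
- manip.state(): the state, without advancing time (a new reading comes with each control period).
- cams.get_image(name): name is "scene" or "top" or "wrist"; returns (picture, depth): 480x640x3 uint8, red, green, blue; 480x640 float32, m along the optical axis (not along the pixel's ray), 0 where there is no reading.
- cams.camera_info(name): a dict with "fovy" (degrees; the focal length in pixels is half the picture's height over the tangent of half this angle, whatever the lens; pixels are square), "cx", "cy" (the principal point, pixels), "rvec" (rotation vector, rad) and "tvec" (3), from world to camera coordinates, as OpenCV has them; the wrist camera has in their place "mount" (4x4, takes a point from camera to tool coordinates, whose origin is the TCP and whose axes are the flange's). Camera axes: x right, y down, z forward; pixel columns grow to the right and rows downward; lengths in m; the calibration is good to about 2 mm. A picture is of the moment at which its call begins: read the wrist's pose just before it. camera_info takes no time and is no camera call.
- ticket.close_job(): hands the job in; it is judged then, once.
The state is a dict: "time_s": time; "joint_pos": joint angles; "qvel": joint speeds; "joint_efforts": joint torques, N m; "position": TCP position; "tool_rot": TCP orientation; "ft_force": force on the tool from outside, world axes, zero at the start; "wrist_torque": the same for the moment, N m; "gripper_width": opening from 0.0 (shut) to 1.0 (fully open); "grip_force": force on a finger pad.
Only numpy, scipy, OpenCV 4.12 (cv2) and the standard library are available. Lean on these libraries where they do the work, as an engineer would, in place of code of your own. Each camera call takes 0.05 s, during which the arm holds its last target. There are 200 camera calls.

### The job

The brass screw handle on top of the two-tier tea stand has worked loose, so the upper plate spins. Turn the handle clockwise until it is hand-snug on the plate, but do not force it, or the porcelain will crack. Let go, then prove the joint with a firm but gentle sideways fingertip push on one of the plate's ear handles in the undoing direction (anticlockwise from above), held for a second: neither the plate nor the handle may turn. Finish clear of the stand and leave the croissants and the honey jar alone.

Things in the scene. Friction and masses are not known exactly. Their poses are not given: they have to be found in the camera images.
- tea_stand: two-tier tea stand, standing firm on the worktop (it does not slide or tip): white porcelain lower plate 250 mm across, rim 34 mm above the worktop; brass centre rod 10 mm thick. Origin on the rod's axis at worktop height, z up. The rod is the turning axis of the handle and of the upper plate.
- handle: brass screw handle on top of the rod: an upright flat round paddle, 50 mm across and 9 mm thick, on a short neck. Origin at the paddle's centre, on the rod's axis, about 0.23 m above the worktop. Its own x runs across the paddle, y is the normal of its flat faces (grip it by these), z is up. Clockwise from above tightens (right-hand thread, sinks 0.8 mm per rad); it stays where it is left.
- washer (a point): centre of the soft 26 mm washer under the handle, 53 mm below the paddle's centre. It starts 0.2 to 1.7 rad of turning short of the plate, unseen and different each time. Until then the handle turns against 0.04 N m; then the resistance climbs 0.2 to 0.4 N m per rad. Hand-snug is 0.25 N m while turning (about 0.15 read at a standstill); under 0.15 it works loose, above 0.4 the porcelain may crack.
- upper_plate: white porcelain upper plate, 184 mm across, 16 mm deep, 0.36 to 0.6 kg, with a centre hole on the rod; it rests on a collar and turns at under 2 N on an ear until the handle clamps it. Origin on its axis at its underside, about 0.170 m above the worktop. Its two ear handles stick out along its own +y and -y.
- ear_a (a point): middle of the ear on the plate's own +y side, 98 mm from the axis, half-way up its bar (axes as the plate's). The ear is a flat loop of 10 mm round bar, 65 mm wide: its outer edges are at own x = +-33 mm, its outer end 18 mm beyond this point. Push it sideways along own x with closed fingers: once clamped it stands a 4 to 6 N push, which is the proof; above 15 N is rough.
- ear_b (a point): the same on the plate's own -y side: middle of that ear, 98 mm from the axis, half-way up its bar (axes as the plate's)
- croissant_left: croissant, about 76 x 102 x 60 mm, lying loose on the lower plate; origin at the centre of its underside
- croissant_right: croissant, about 76 x 95 x 60 mm, lying loose on the lower plate on the other side of the rod; origin at the centre of its underside
- honey: honey jar with a red lid, 58 mm across, 68 mm high, standing loose on the worktop behind the stand; origin at the centre of its underside

How it is judged:
On the way, in this order (a step that is already met when the one before it is completed fails the run):
1. the handle is snug: it bears on the upper plate with more than 15 N for 0.3 s (contact force between handle and upper_plate above 15 N), for 0.3 s.
2. handle let go, the fingers push an ear anticlockwise from beside it with more than 3 N for 0.5 s while plate and handle stand still (under 0.04 rad/s) (contact force between the fingers and upper_plate above 3 N and ((x of the grasp point in the frame of upper_plate above 0.03 m and y of the grasp point in the frame of upper_plate above 0.07 m) or (x of the grasp point in the frame of upper_plate below -0.03 m and y of the grasp point in the frame of upper_plate below -0.07 m)) and contact force between the fingers and handle below 0.5 N and angular speed of each of upper_plate, handle below 0.04 rad/s and contact force between handle and upper_plate above 15 N), for 0.5 s.
At the end, for the whole second after the job is handed in: the handle still bears on the upper plate with more than 15 N, the plate is level and at rest, and both croissants and the honey jar are within 20 mm of where they were (contact force between handle and upper_plate above 15 N and angular speed of upper_plate below 0.04 rad/s and angle between upper_plate's own z axis and vertical below 0.05 rad and distance of each of croissant_left, croissant_right, honey from where it was at the start of the episode below 0.02 m); the robot touches nothing.
It fails at once if the handle bears on the porcelain plate with more than 90 N (over-tightened: it cracks) (contact force between handle and upper_plate above 90 N).
It fails at once if the fingers or the arm press on the upper plate with more than 15 N (contact force between any of the fingers, the arm and upper_plate above 15 N).
It fails at once if a croissant or the honey jar is shifted by more than 20 mm (distance of any of croissant_left, croissant_right, honey from where it was at the start of the episode above 0.02 m).
It also fails if it takes over 72 s, if anything falls off the work surface, if the arm or the gripper's body presses on something with over 40 N, if the wrist force passes 120 N, or if a joint passes its speed limit or range.

## Working session

There is one attempt and no reset: what is moved stays moved. The work goes in short steps, Python scripts to look and compute and a tool call to move; the robot and the scene stay as the last step left them, time stands still between calls to the robot, and variables do not carry over. Pictures are saved under pics/ and viewed, at most 10 in all, crops included, and the job is handed in when it is done.

Besides the shell and the picture viewer there is one more tool, called as a command line: name --argument value ..., lists and objects as JSON in quotes. jog_arm: Moves the arm, as the interface text tells. Its arguments: {"type":"object","properties":{"commands":{"type":"array"},"grip_force":{"type":"number"}},"required":["commands"]}

```bash
ls; mkdir -p pics; cat > h.py <<'E'
from plant import manip, cams, ticket
import numpy as np, cv2
from scipy.spatial.transform import Rotation as R
def cam(name, st=None):
    i=cams.camera_info(name); f=240/np.tan(np.radians(i['fovy'])/2)
    if 'mount' in i:
        T=np.eye(4);T[:3,:3]=R.from_quat(st['tool_rot']).as_matrix();T[:3,3]=st['position']
        M=T@np.array(i['mount'])
    else:
        W=np.eye(4);W[:3,:3]=R.from_rotvec(np.ravel(i['rvec'])).as_matrix();W[:3,3]=np.ravel(i['tvec']);M=np.linalg.inv(W)
    return f,i['cx'],i['cy'],M
def cloud(name,d,st=None):
    f,cx,cy,M=cam(name,st); v,u=np.mgrid[:480,:640]
    P=np.stack([(u-cx)/f*d,(v-cy)/f*d,d],-1)@M[:3,:3].T+M[:3,3]
    P[d<=0]=np.nan
    return P
def grab(name,out):
    st=manip.state(); im,d=cams.get_image(name)
    cv2.imwrite(f'pics/{out}.png',cv2.cvtColor(im,cv2.COLOR_RGB2BGR)); np.save(f'pics/{out}.npy',d)
    return im,cloud(name,d,st),st
E
python3 - <<'E'
from h import *
st=manip.state(); print(st)
for n in('top','scene'):
    im,P,_=grab(n,n+'0'); print(n,cams.camera_info(n))
E
```

```text
pics
{'time_s': 0.0, 'joint_pos': array([ 9.33922681e-01,  2.45795169e-01,  1.55900161e+00, -2.14574474e-05,
        1.33870699e+00, -1.74073609e-01]), 'qvel': array([-0.00029589, -0.0001318 ,  0.00103167, -0.00202072, -0.00044277,
        0.0001226 ]), 'joint_efforts': array([ 1.28044976e-03, -4.15826404e+01, -3.14597976e+01,  6.85529737e-02,
        3.31908138e-02, -1.52550269e-04]), 'position': array([0.28981691, 0.58113975, 0.20436413]), 'tool_rot': array([ 2.29337934e-01,  9.73346392e-01, -8.82193307e-04, -3.67330769e-04]), 'ft_force': array([ 0.04289582, -0.06454298, -1.16240941]), 'wrist_torque': array([-0.01603753,  0.01978459, -0.0383326 ]), 'grip_force': 0.0, 'gripper_width': 1.0002839801558963}
top {'fovy': 54.34380181971855, 'cx': 319.20162587964955, 'cy': 232.90443950731176, 'rvec': array([ 1.93518718, -1.67385881,  0.5715723 ]), 'tvec': array([-0.07018372,  0.53475215,  0.63310149])}
scene {'fovy': 53.17184173782531, 'cx': 317.94259516740453, 'cy': 238.35441498314202, 'rvec': array([ 0.46587777, -2.74239812,  1.16285858]), 'tvec': array([0.55651064, 0.23665746, 0.81518384])}
```

View pics/top0.png

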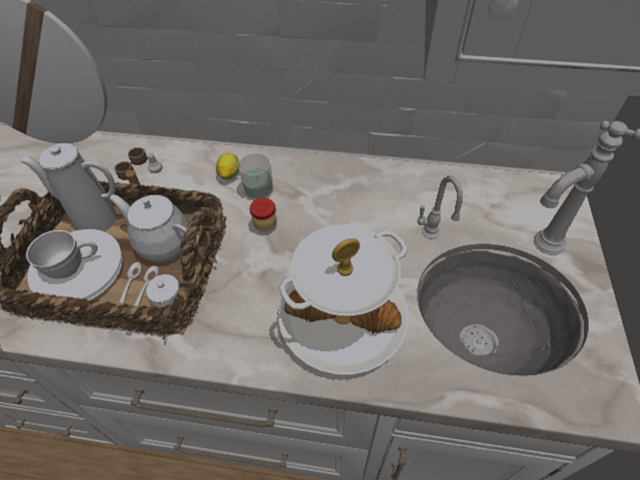

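View pics/scene0.png

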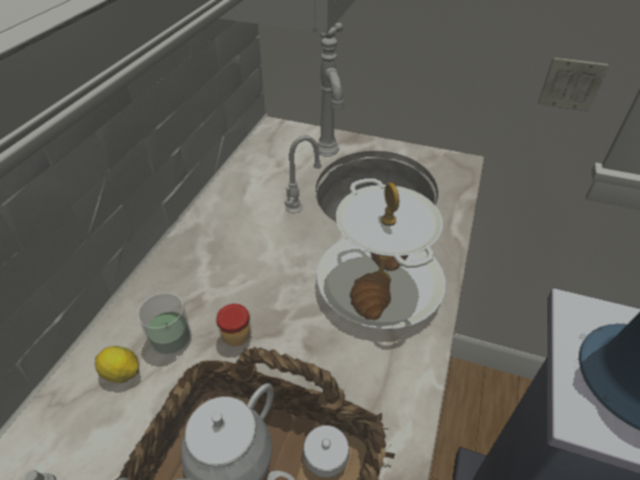

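The top view shows the brass paddle at (346,250) above the upper plate, with ears at about (392,245) and (295,292). The jar is at (263,214) and the croissants are on the lower plate. Next I'll fit the geometry from depth.

```bash
python3 - <<'E'
from h import *
def C(n):
    im=cv2.cvtColor(cv2.imread(f'pics/{n}0.png'),cv2.COLOR_BGR2RGB); d=np.load(f'pics/{n}0.npy'); return im,cloud(n,d)
H=[]
for n,(u,v) in (('top',(346,250)),('scene',(391,198))):
    im,P=C(n); print(n,'paddle px',P[v,u])
    c=P[v,u]; D=np.linalg.norm(P[...,:2]-c[:2],axis=-1)
    m=(D<.05)&(P[...,2]>.207)&(P[...,2]<.27); q=P[m]
    print(' handle n',len(q),q.mean(0),q.min(0),q.max(0))
    w,V=np.linalg.eigh(np.cov(q[:,:2].T)); print(' across dir deg',np.degrees(np.arctan2(V[1,1],V[0,1]))%180,np.sqrt(w))
    w,V=np.linalg.eigh(np.cov(q.T)); print(' normal3',V[:,0],np.sqrt(w))
    m=(D<.14)&(P[...,2]>.172)&(P[...,2]<.2); q=P[m]
    r=m&(P[...,2]>.182); (cx,cy),_=cv2.minEnclosingCircle(q[:,:2].astype(np.float32)); print(' plate n',len(q),q.min(0),q.max(0),cx,cy)
    np.save(f'pics/plate_{n}.npy',q)
    if n=='top': print('ears',P[238:252:4,396:408:3][...,:].reshape(-1,3).round(3).tolist(), P[290:306:4,284:300:4].reshape(-1,3).round(3).tolist())
qs=np.vstack([np.load(f'pics/plate_{n}.npy') for n in('top','scene')])
# raster xy map
S=3000; x0,y0=qs[:,:2].min(0)-.02; img=np.zeros((600,800),np.uint8)
for p in qs: 
    cv2.circle(img,(int((p[0]-x0)*2000),int((p[1]-y0)*2000)),1,int(np.clip((p[2]-.165)/.035*255,30,255)),-1)
cv2.imwrite('pics/map.png',img); print(x0,y0)
# crop
E
```

```text
top paddle px [ 0.471568   -0.04609682  0.23738947]
 handle n 484 [ 0.47256037 -0.04550733  0.23654726] [ 0.45897918 -0.06565687  0.20731562] [ 0.4889226  -0.02481838  0.25760425]
 across dir deg 124.31506891260054 [0.00181284 0.01231571]
 normal3 [ 0.82331005  0.56357379 -0.06741764] [0.00156587 0.01230533 0.01365112]
 plate n 7941 [ 0.38478453 -0.14591776  0.17379101] [0.56891152 0.05428244 0.19997216] 0.47351551055908203 -0.04677611589431763
ears [[0.548, -0.126, 0.186], [0.546, -0.131, 0.189], [0.698, -0.153, 0.001], [0.698, -0.159, 0.003], [0.684, -0.14, 0.002], [0.539, -0.132, 0.187], [0.54, -0.137, 0.186], [0.687, -0.16, 0.001], [0.673, -0.141, 0.002], [0.673, -0.147, 0.003], [0.532, -0.137, 0.186], [0.53, -0.142, 0.188], [0.661, -0.141, 0.004], [0.664, -0.148, 0.0], [0.522, -0.137, 0.188], [0.523, -0.142, 0.187]] [[0.415, 0.046, 0.188], [0.509, 0.068, 0.034], [0.512, 0.061, 0.031], [0.492, 0.047, 0.066], [0.408, 0.044, 0.189], [0.501, 0.067, 0.032], [0.481, 0.053, 0.068], [0.478, 0.044, 0.074], [0.401, 0.043, 0.187], [0.402, 0.037, 0.188], [0.472, 0.051, 0.068], [0.47, 0.043, 0.073], [0.482, 0.071, 0.033], [nan, nan, nan], [0.396, 0.029, 0.188], [0.464, 0.042, 0.07]]
scene paddle px [ 0.47576957 -0.03570582  0.23579501]
 handle n 355 [ 0.47669894 -0.03893084  0.23544101] [ 0.46167405 -0.06173811  0.20721987] [ 0.49318687 -0.02280451  0.25631154]
 across dir deg 129.5567270378008 [0.0019142  0.01268134]
 normal3 [0.77217987 0.63304311 0.05472363] [0.00177587 0.01245003 0.01342129]
 plate n 6025 [ 0.38647793 -0.14479125  0.17313376] [0.56896337 0.05691558 0.19947704] 0.47346222400665283 -0.04768567159771919
0.36478453080015893 -0.16591775869700526
```

View pics/map.png

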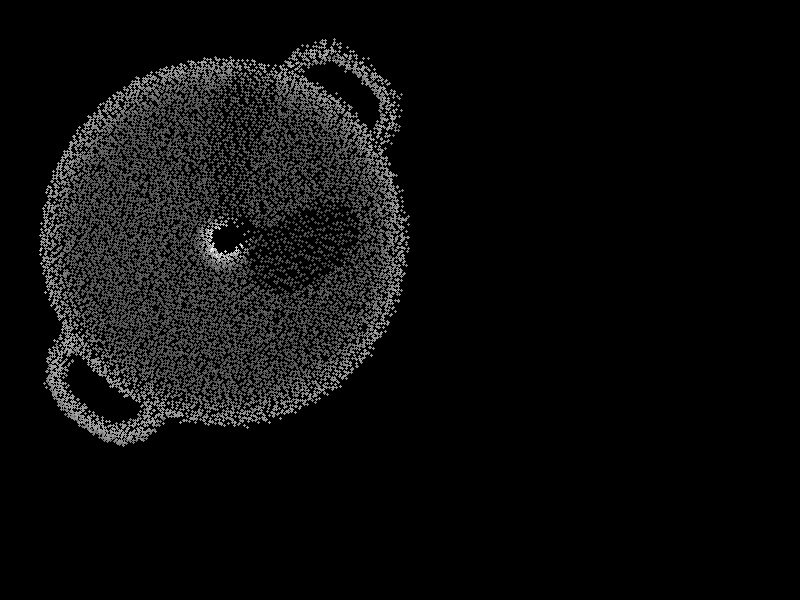

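```bash
cat >> h.py <<'E'
def go(target,yaw,st=None):
    """tool-axis shift (mm) and rz (deg) to reach target TCP with tool y at yaw deg"""
    st=st or manip.state(); r=R.from_quat(st['tool_rot']); 
    y=np.radians(yaw); Y=np.array([np.cos(y),np.sin(y),0]); Z=np.array([0,0,-1.]); X=np.cross(Y,Z)
    g=R.from_matrix(np.stack([X,Y,Z],1))
    print('d',(r.inv().apply(np.array(target)-st['position'])*1000).round(1),'rot',np.degrees((r.inv()*g).as_rotvec()).round(1))
E
python3 - <<'E'
from h import *
from scipy.optimize import least_squares
qs=np.vstack([np.load(f'pics/plate_{n}.npy') for n in('top','scene')])
c=np.array([.4768,-.0457]); r=np.linalg.norm(qs[:,:2]-c,axis=1)
for _ in range(3):
    d=qs[:,:2]-c; r=np.linalg.norm(d,axis=1); a=np.arctan2(d[:,1],d[:,0])
    bins=np.round(a/np.radians(5)).astype(int); pts=[]
    for b in set(bins):
        s=(bins==b); rr=np.percentile(r[s],98)
        if .085<rr<.096: pts.append(qs[s][np.argmin(abs(r[s]-rr)),:2])
    pts=np.array(pts); s=least_squares(lambda p:np.linalg.norm(pts-p[:2],axis=1)-p[2],[*c,.092],loss='soft_l1',f_scale=.001); c=s.x[:2]
print('axis',s.x,len(pts))
d=qs[:,:2]-c; r=np.linalg.norm(d,axis=1); a=np.degrees(np.arctan2(d[:,1],d[:,0])); e=r>.100
for sg in(1,-1):
    m=e&(np.sign(a)==sg); print('ear ang',np.median(a[m]),a[m].min(),a[m].max(),r[m].max(),'z',np.median(qs[m,2]))
im=cv2.imread('pics/top0.png');P=cloud('top',np.load('pics/top0.npy'))
m=(P[...,0]<.6)&(P[...,1]>-.1); print('max z',np.nanmax(P[...,2][m]),P[m][np.nanargmax(P[...,2][m])])
go([*c,.34],37); 
E
```

```text
axis [ 0.47689462 -0.04516186  0.09069456] 56
ear ang 128.89998586294473 109.96500399168681 148.19885337774178 0.11714799083092785 z 0.18637990036834373
ear ang -51.21558088276354 -69.83145020893271 -32.37893041477075 0.11653696590511071 z 0.18612193067670052
max z 0.25760424500607315 [ 0.47305051 -0.04070935  0.25760425]
d [-447.  -477.2 -134.8] rot [-0.1  0.  26.5]
```

jog_arm --commands '[{"dz":-35},{"dz":-75},{"dz":-110},{"dx":-10,"dy":-10,"dz":-130},{"dx":-30,"dy":-30,"dz":-135}]' --grip_force 40

```text
validation failed for argument at $.co...
```

jog_arm --commands '[{"dx":-27,"dy":-29},{"dx":-54,"dy":-58},{"dx":-81,"dy":-87},{"dx":-108,"dy":-116},{"dx":-135,"dy":-145}]'

```text
validation failed for argument at $.co...
```

jog_arm --commands '[{"dx":-27,"dy":-29},{"dx":-54,"dy":-58},{"dx":-81,"dy":-87},{"dx":-108,"dy":-116},{"dx":-135,"dy":-145}]'

```text
validation failed for argument at $.co...
```

jog_arm --commands '[{"dx":-27,"dy":-29,"rz":5},{"dx":-54,"dy":-58,"rz":11},{"dx":-81,"dy":-87,"rz":17},{"dx":-108,"dy":-116,"rz":23},{"dx":-135,"dy":-145,"rz":26.5}]'

```text
validation failed for argument at $.co...
```

```bash
python3 - <<'E'
from h import *
im,P,st=grab('wrist','w1'); print(st['position'],st['joint_pos'],st['time_s']); go([.4769,-.0452,.2135],37,st)
D=np.linalg.norm(P[...,:2]-[.4769,-.0452],axis=-1)
m=(D<.035)&(P[...,2]>.22)&(P[...,2]<.265);q=P[m];print(len(q))
if len(q)>20:
    print(q.min(0),q.max(0)); (c,s,a)=cv2.minAreaRect((q[:,:2]*1000).astype(np.float32)); print(c,s,a)
E
```

```text
[0.28986609 0.58119961 0.20450073] [ 9.33914007e-01  2.45713727e-01  1.55884439e+00 -1.55634331e-05
  1.33872164e+00 -1.74088289e-01] 0.1
d [-447.  -477.    -8.3] rot [-0.1  0.  26.5]
0
```

View pics/w1.png

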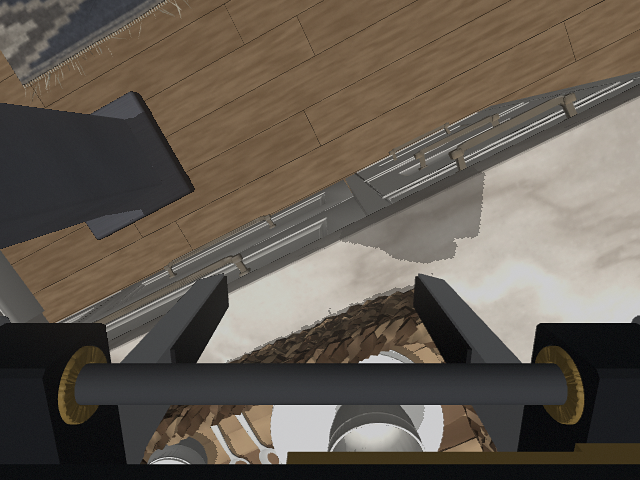

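The calls were refused and the arm is still at the start. The wrist view shows the tray and pot below the fingers at about (380,430). The rows probably need every field.

jog_arm --commands '[{"dx":0,"dy":0,"dz":-35,"rx":0,"ry":0,"rz":0,"hand":100},{"dx":0,"dy":0,"dz":-75,"rx":0,"ry":0,"rz":0,"hand":100},{"dx":0,"dy":0,"dz":-110,"rx":0,"ry":0,"rz":0,"hand":100},{"dx":-10,"dy":-10,"dz":-130,"rx":0,"ry":0,"rz":0,"hand":100},{"dx":-30,"dy":-30,"dz":-135,"rx":0,"ry":0,"rz":0,"hand":100}]' --grip_force 40

```text
time_s: 0.57
position: [0.3039, 0.5436, 0.3457]
tool_rot: [0.228, 0.974, 0.004, 0.002]
ft_force: [-0.2, 0.3, 0.8]
gripper_width: 1.002
grip_force: 0.0
```

jog_arm --commands '[{"dx":-27,"dy":-29,"dz":0,"rx":0,"ry":0,"rz":0,"hand":100},{"dx":-54,"dy":-58,"dz":0,"rx":0,"ry":0,"rz":0,"hand":100},{"dx":-81,"dy":-87,"dz":0,"rx":0,"ry":0,"rz":0,"hand":100},{"dx":-108,"dy":-116,"dz":0,"rx":0,"ry":0,"rz":0,"hand":100},{"dx":-135,"dy":-145,"dz":0,"rx":0,"ry":0,"rz":0,"hand":100}]'

```text
time_s: 0.98
position: [0.3596, 0.3496, 0.3401]
tool_rot: [0.229, 0.973, -0.0, -0.0]
ft_force: [0.6, 0.4, 0.0]
gripper_width: 0.997
grip_force: 0.0
```

jog_arm --commands '[{"dx":-27,"dy":-29,"dz":0,"rx":0,"ry":0,"rz":0,"hand":100},{"dx":-54,"dy":-58,"dz":0,"rx":0,"ry":0,"rz":0,"hand":100},{"dx":-81,"dy":-87,"dz":0,"rx":0,"ry":0,"rz":0,"hand":100},{"dx":-108,"dy":-116,"dz":0,"rx":0,"ry":0,"rz":0,"hand":100},{"dx":-135,"dy":-145,"dz":0,"rx":0,"ry":0,"rz":0,"hand":100}]'

```text
time_s: 1.4
position: [0.4157, 0.1596, 0.3404]
tool_rot: [0.229, 0.973, 0.0, 0.0]
ft_force: [0.6, 0.2, 0.3]
gripper_width: 1.0
grip_force: 0.0
```

jog_arm --commands '[{"dx":-27,"dy":-29,"dz":0,"rx":0,"ry":0,"rz":5,"hand":100},{"dx":-54,"dy":-58,"dz":0,"rx":0,"ry":0,"rz":11,"hand":100},{"dx":-81,"dy":-87,"dz":0,"rx":0,"ry":0,"rz":17,"hand":100},{"dx":-108,"dy":-116,"dz":0,"rx":0,"ry":0,"rz":23,"hand":100},{"dx":-135,"dy":-145,"dz":0,"rx":0,"ry":0,"rz":26.5,"hand":100}]'

```text
time_s: 1.82
position: [0.4718, -0.0306, 0.3404]
tool_rot: [0.449, 0.894, 0.0, 0.0]
ft_force: [0.5, -0.1, -0.1]
gripper_width: 1.0
grip_force: 0.0
```

```bash
python3 - <<'E'
from h import *
im,P,st=grab('wrist','w2'); print(st['position'],st['joint_pos'],st['time_s']); go([.4769,-.0452,.2135],37,st)
D=np.linalg.norm(P[...,:2]-[.4769,-.0452],axis=-1)
m=(D<.035)&(P[...,2]>.22)&(P[...,2]<.265);q=P[m];print(len(q))
if len(q)>20:
    print(q.min(0),q.max(0)); (c,s,a)=cv2.minAreaRect((q[:,:2]*1000).astype(np.float32)); print(c,s,a)
E
```

```text
[ 0.47179498 -0.03063713  0.3403526 ] [-3.05389671e-01 -2.66515412e-01  1.82306701e+00  1.16465224e-04
  1.58484624e+00 -9.46004442e-01] 1.8167
d [-14.7  -4.6 126.9] rot [ 0.   0.  -0.3]
715
[ 0.46063205 -0.0645069   0.22702497] [ 0.4918224  -0.02476119  0.2559196 ]
(475.9617614746094, -44.43830490112305) (8.962300300598145, 46.4708366394043) 36.13035202026367
```

View pics/w2.png

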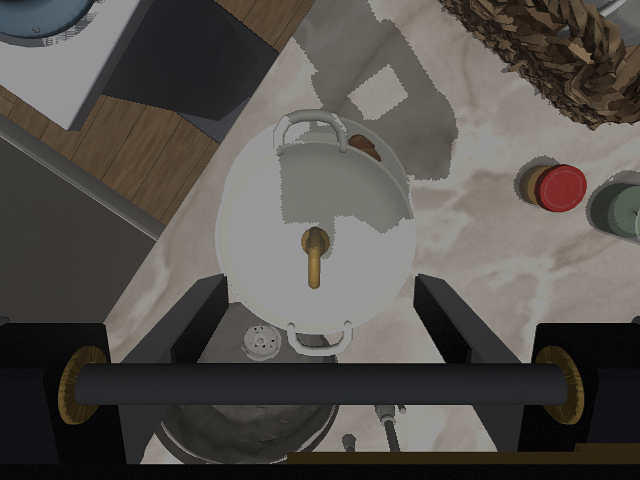

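The wrist view shows the paddle edge-on at (314,260), midway between the fingers and lined up with the closing direction. I'll centre on it, go down and grip.

jog_arm --commands '[{"dx":-15,"dy":-4.5,"dz":20,"rx":0,"ry":0,"rz":0,"hand":100},{"dx":-15,"dy":-4.5,"dz":50,"rx":0,"ry":0,"rz":0,"hand":100},{"dx":-15,"dy":-4.5,"dz":85,"rx":0,"ry":0,"rz":0,"hand":100},{"dx":-15,"dy":-4.5,"dz":115,"rx":0,"ry":0,"rz":0,"hand":80},{"dx":-15,"dy":-4.5,"dz":127,"rx":0,"ry":0,"rz":0,"hand":40}]' --grip_force 40

```text
time_s: 2.28
position: [0.4746, -0.0424, 0.2086]
tool_rot: [0.446, 0.895, -0.001, -0.004]
ft_force: [0.1, 0.5, -0.2]
gripper_width: 0.893
grip_force: 0.0
```

jog_arm --commands '[{"dx":0,"dy":0,"dz":0,"rx":0,"ry":0,"rz":0,"hand":20},{"dx":0,"dy":0,"dz":0,"rx":0,"ry":0,"rz":0,"hand":0},{"dx":0,"dy":0,"dz":0,"rx":0,"ry":0,"rz":0,"hand":0},{"dx":0,"dy":0,"dz":0,"rx":0,"ry":0,"rz":0,"hand":0},{"dx":0,"dy":0,"dz":0,"rx":0,"ry":0,"rz":0,"hand":0}]'

```text
time_s: 2.7
position: [0.4783, -0.0436, 0.2154]
tool_rot: [0.446, 0.895, 0.0, 0.002]
ft_force: [0.1, -0.8, 0.2]
gripper_width: 0.541
grip_force: 0.0
```

```bash
cat > s.py <<'E'
from h import *
s=manip.state(); y=R.from_quat(s['tool_rot']).as_matrix()[:,1]
print(round(s['time_s'],2),'pos',s['position'].round(4),'yaw',np.degrees(np.arctan2(y[1],y[0])).round(1),'F',s['ft_force'].round(2),'M',s['wrist_torque'].round(3),'w',round(s['gripper_width'],3),'g',round(float(s['grip_force']),1),'j6',s['joint_pos'][5].round(2))
E
python3 s.py
```

```text
2.7 pos [ 0.4783 -0.0436  0.2154] yaw 37.0 F [ 0.11 -0.82  0.24] M [-0.009  0.009  0.003] w 0.541 g 0.0 j6 -0.97
```

jog_arm --commands '[{"dx":0,"dy":0,"dz":0,"rx":0,"ry":0,"rz":0,"hand":0},{"dx":0,"dy":0,"dz":0,"rx":0,"ry":0,"rz":0,"hand":0},{"dx":0,"dy":0,"dz":0,"rx":0,"ry":0,"rz":0,"hand":0},{"dx":0,"dy":0,"dz":0,"rx":0,"ry":0,"rz":0,"hand":0},{"dx":0,"dy":0,"dz":0,"rx":0,"ry":0,"rz":0,"hand":0}]'

```text
time_s: 3.12
position: [0.4773, -0.0434, 0.2135]
tool_rot: [0.446, 0.895, -0.0, 0.0]
ft_force: [-0.3, -0.5, 0.7]
gripper_width: 0.188
grip_force: 0.0
```

jog_arm --commands '[{"dx":0,"dy":0,"dz":0,"rx":0,"ry":0,"rz":0,"hand":0},{"dx":0,"dy":0,"dz":0,"rx":0,"ry":0,"rz":0,"hand":0},{"dx":0,"dy":0,"dz":0,"rx":0,"ry":0,"rz":0,"hand":0},{"dx":0,"dy":0,"dz":0,"rx":0,"ry":0,"rz":0,"hand":0},{"dx":0,"dy":0,"dz":0,"rx":0,"ry":0,"rz":0,"hand":0}]'

```text
time_s: 3.53
position: [0.4759, -0.0444, 0.2134]
tool_rot: [0.446, 0.895, -0.002, -0.001]
ft_force: [-7.7, -5.3, 2.6]
gripper_width: 0.091
grip_force: 40.0
```

```bash
python3 s.py
```

```text
3.53 pos [ 0.4759 -0.0444  0.2134] yaw 37.0 F [-7.73 -5.26  2.56] M [-0.691  1.045 -0.031] w 0.091 g 40.0 j6 -0.97
```

jog_arm --commands '[{"dx":-0.5,"dy":-1.8,"dz":0,"rx":0,"ry":0,"rz":2,"hand":0},{"dx":-0.5,"dy":-1.8,"dz":0.1,"rx":0,"ry":0,"rz":7,"hand":0},{"dx":-0.5,"dy":-1.8,"dz":0.2,"rx":0,"ry":0,"rz":12,"hand":0},{"dx":-0.5,"dy":-1.8,"dz":0.2,"rx":0,"ry":0,"rz":16,"hand":0},{"dx":-0.5,"dy":-1.8,"dz":0.3,"rx":0,"ry":0,"rz":20,"hand":0}]'

```text
time_s: 3.95
position: [0.4764, -0.0442, 0.2132]
tool_rot: [0.596, 0.803, 0.001, -0.0]
ft_force: [2.4, 1.9, 0.2]
gripper_width: 0.093
grip_force: 40.3
```

```bash
python3 s.py
```

```text
3.95 pos [ 0.4764 -0.0442  0.2132] yaw 16.8 F [2.39 1.89 0.19] M [ 0.338 -0.153  0.06 ] w 0.093 g 40.3 j6 -0.62
```

jog_arm --commands '[{"dx":0,"dy":0,"dz":0,"rx":0,"ry":0,"rz":3,"hand":0},{"dx":0,"dy":0,"dz":0.1,"rx":0,"ry":0,"rz":6,"hand":0},{"dx":0,"dy":0,"dz":0.1,"rx":0,"ry":0,"rz":9,"hand":0},{"dx":0,"dy":0,"dz":0.2,"rx":0,"ry":0,"rz":12,"hand":0},{"dx":0,"dy":0,"dz":0.2,"rx":0,"ry":0,"rz":15,"hand":0}]'

```text
time_s: 4.37
position: [0.4768, -0.0442, 0.213]
tool_rot: [0.696, 0.718, 0.001, 0.0]
ft_force: [4.9, 2.2, -1.2]
gripper_width: 0.094
grip_force: 40.8
```

```bash
python3 s.py
```

```text
4.37 pos [ 0.4768 -0.0442  0.213 ] yaw 1.9 F [ 4.93  2.2  -1.18] M [ 0.366 -0.492  0.042] w 0.094 g 40.8 j6 -0.36
```

jog_arm --commands '[{"dx":0.3,"dy":0.7,"dz":0,"rx":0,"ry":0,"rz":4,"hand":0},{"dx":0.3,"dy":0.7,"dz":0.1,"rx":0,"ry":0,"rz":8,"hand":0},{"dx":0.3,"dy":0.7,"dz":0.1,"rx":0,"ry":0,"rz":12,"hand":0},{"dx":0.3,"dy":0.7,"dz":0.2,"rx":0,"ry":0,"rz":16,"hand":0},{"dx":0.3,"dy":0.7,"dz":0.2,"rx":0,"ry":0,"rz":20,"hand":0}]'

```text
time_s: 4.78
position: [0.4775, -0.0443, 0.2127]
tool_rot: [0.81, 0.586, 0.001, 0.0]
ft_force: [3.8, 1.3, -1.8]
gripper_width: 0.095
grip_force: 40.0
```

```bash
python3 s.py
```

```text
4.78 pos [ 0.4775 -0.0443  0.2127] yaw -18.2 F [ 3.85  1.27 -1.77] M [ 0.086 -0.514  0.011] w 0.095 g 40.0 j6 -0.01
```

jog_arm --commands '[{"dx":0,"dy":0.4,"dz":0,"rx":0,"ry":0,"rz":3,"hand":0},{"dx":0,"dy":0.4,"dz":0.1,"rx":0,"ry":0,"rz":6,"hand":0},{"dx":0,"dy":0.4,"dz":0.1,"rx":0,"ry":0,"rz":9,"hand":0},{"dx":0,"dy":0.4,"dz":0.2,"rx":0,"ry":0,"rz":12,"hand":0},{"dx":0,"dy":0.4,"dz":0.2,"rx":0,"ry":0,"rz":15,"hand":0}]'

```text
time_s: 5.2
position: [0.4779, -0.0444, 0.2125]
tool_rot: [0.879, 0.476, 0.001, 0.0]
ft_force: [4.4, 0.5, -1.5]
gripper_width: 0.091
grip_force: 40.0
```

```bash
python3 s.py
```

```text
5.2 pos [ 0.4779 -0.0444  0.2125] yaw -33.2 F [ 4.39  0.55 -1.48] M [ 0.023 -0.493  0.04 ] w 0.091 g 40.0 j6 0.25
```

jog_arm --commands '[{"dx":0,"dy":0,"dz":0,"rx":0,"ry":0,"rz":3,"hand":0},{"dx":0,"dy":0,"dz":0.1,"rx":0,"ry":0,"rz":6,"hand":0},{"dx":0,"dy":0,"dz":0.1,"rx":0,"ry":0,"rz":9,"hand":0},{"dx":0,"dy":0,"dz":0.2,"rx":0,"ry":0,"rz":12,"hand":0},{"dx":0,"dy":0,"dz":0.2,"rx":0,"ry":0,"rz":15,"hand":0}]'

```text
time_s: 5.62
position: [0.4782, -0.0447, 0.2123]
tool_rot: [0.934, 0.357, 0.001, 0.001]
ft_force: [5.5, -0.8, -3.4]
gripper_width: 0.092
grip_force: 40.0
```

```bash
python3 s.py
```

```text
5.62 pos [ 0.4782 -0.0447  0.2123] yaw -48.2 F [ 5.48 -0.79 -3.43] M [-0.135 -0.67   0.099] w 0.092 g 40.0 j6 0.51
```

jog_arm --commands '[{"dx":0,"dy":0,"dz":0,"rx":0,"ry":0,"rz":3,"hand":0},{"dx":0,"dy":0,"dz":0.1,"rx":0,"ry":0,"rz":6,"hand":0},{"dx":0,"dy":0,"dz":0.1,"rx":0,"ry":0,"rz":9,"hand":0},{"dx":0,"dy":0,"dz":0.2,"rx":0,"ry":0,"rz":12,"hand":0},{"dx":0,"dy":0,"dz":0.2,"rx":0,"ry":0,"rz":14,"hand":0}]'

```text
time_s: 6.03
position: [0.4785, -0.0451, 0.2121]
tool_rot: [0.971, 0.241, 0.002, 0.001]
ft_force: [6.9, -2.7, -4.6]
gripper_width: 0.093
grip_force: 40.0
```

```bash
python3 s.py
```

```text
6.03 pos [ 0.4785 -0.0451  0.2121] yaw -62.1 F [ 6.89 -2.67 -4.55] M [-0.347 -0.784  0.137] w 0.093 g 40.0 j6 0.75
```

jog_arm --commands '[{"dx":0.5,"dy":0.6,"dz":0,"rx":0,"ry":0,"rz":3,"hand":0},{"dx":0.5,"dy":0.6,"dz":0.1,"rx":0,"ry":0,"rz":6,"hand":0},{"dx":0.5,"dy":0.6,"dz":0.1,"rx":0,"ry":0,"rz":9,"hand":0},{"dx":0.5,"dy":0.6,"dz":0.2,"rx":0,"ry":0,"rz":12,"hand":0},{"dx":0.5,"dy":0.6,"dz":0.2,"rx":0,"ry":0,"rz":14,"hand":0}]'

```text
time_s: 6.45
position: [0.4786, -0.0455, 0.2119]
tool_rot: [0.993, 0.121, 0.001, 0.001]
ft_force: [3.0, -2.8, -1.9]
gripper_width: 0.094
grip_force: 40.0
```

```bash
python3 s.py
```

```text
6.45 pos [ 0.4786 -0.0455  0.2119] yaw -76.1 F [ 3.04 -2.75 -1.91] M [-0.325 -0.324  0.141] w 0.094 g 40.0 j6 1.0
```

jog_arm --commands '[{"dx":0,"dy":0.3,"dz":0,"rx":0,"ry":0,"rz":3,"hand":0},{"dx":0,"dy":0.3,"dz":0.1,"rx":0,"ry":0,"rz":6,"hand":0},{"dx":0,"dy":0.3,"dz":0.1,"rx":0,"ry":0,"rz":9,"hand":0},{"dx":0,"dy":0.3,"dz":0.2,"rx":0,"ry":0,"rz":12,"hand":0},{"dx":0,"dy":0.3,"dz":0.2,"rx":0,"ry":0,"rz":14,"hand":0}]'

```text
time_s: 6.87
position: [0.4786, -0.0459, 0.2118]
tool_rot: [1.0, -0.001, 0.001, 0.001]
ft_force: [3.3, -3.9, -2.4]
gripper_width: 0.09
grip_force: 40.0
```

```bash
python3 s.py
```

```text
6.87 pos [ 0.4786 -0.0459  0.2118] yaw -90.1 F [ 3.28 -3.93 -2.41] M [-0.453 -0.243  0.192] w 0.09 g 40.0 j6 1.24
```

jog_arm --commands '[{"dx":0,"dy":0.3,"dz":0,"rx":0,"ry":0,"rz":3,"hand":0},{"dx":0,"dy":0.3,"dz":0.1,"rx":0,"ry":0,"rz":6,"hand":0},{"dx":0,"dy":0.3,"dz":0.1,"rx":0,"ry":0,"rz":9,"hand":0},{"dx":0,"dy":0.3,"dz":0.2,"rx":0,"ry":0,"rz":12,"hand":0},{"dx":0,"dy":0.3,"dz":0.2,"rx":0,"ry":0,"rz":15,"hand":0}]'

```text
time_s: 7.28
position: [0.4786, -0.0464, 0.2116]
tool_rot: [0.991, -0.132, 0.001, 0.001]
ft_force: [2.9, -4.3, -0.8]
gripper_width: 0.096
grip_force: 40.0
```

```bash
python3 s.py
```

```text
7.28 pos [ 0.4786 -0.0464  0.2116] yaw -105.1 F [ 2.93 -4.35 -0.81] M [-0.473 -0.162  0.338] w 0.096 g 40.0 j6 1.5
```

jog_arm --commands '[{"dx":0,"dy":0,"dz":0,"rx":0,"ry":0,"rz":0,"hand":0},{"dx":0,"dy":0,"dz":0,"rx":0,"ry":0,"rz":0,"hand":0},{"dx":0,"dy":0,"dz":0,"rx":0,"ry":0,"rz":0,"hand":0},{"dx":0,"dy":0,"dz":0,"rx":0,"ry":0,"rz":0,"hand":0},{"dx":0,"dy":0,"dz":0,"rx":0,"ry":0,"rz":0,"hand":0}]'

```text
time_s: 7.7
position: [0.4786, -0.0464, 0.2116]
tool_rot: [0.991, -0.13, 0.001, 0.001]
ft_force: [3.1, -4.1, -2.3]
gripper_width: 0.096
grip_force: 40.0
```

```bash
python3 s.py;python3 -c "
from h import *
import time
for k in range(3): cams.get_image('wrist'); print(manip.state()['wrist_torque'])
im,P,st=grab('wrist','w3')
D=np.linalg.norm(P[...,:2]-[.4769,-.0452],axis=-1)
m=(D<.12)&(P[...,2]>.177)&(P[...,2]<.2)&(D>.1);a=np.degrees(np.arctan2(P[...,1][m]+.0452,P[...,0][m]-.4769))
for s in(a[a>0],a[a<0]): print(len(s),np.median(s) if len(s) else 0)
"
```

```text
7.7 pos [ 0.4786 -0.0464  0.2116] yaw -105.0 F [ 3.13 -4.09 -2.28] M [-0.604 -0.323 -0.062] w 0.096 g 40.0 j6 1.5
[-0.6810247  -0.32771412 -0.10450293]
[-0.60702784 -0.35094363 -0.05470425]
[-0.61353957 -0.21995438 -0.07052588]
0 0
2555 -50.25026109660535
```

View pics/w3.png

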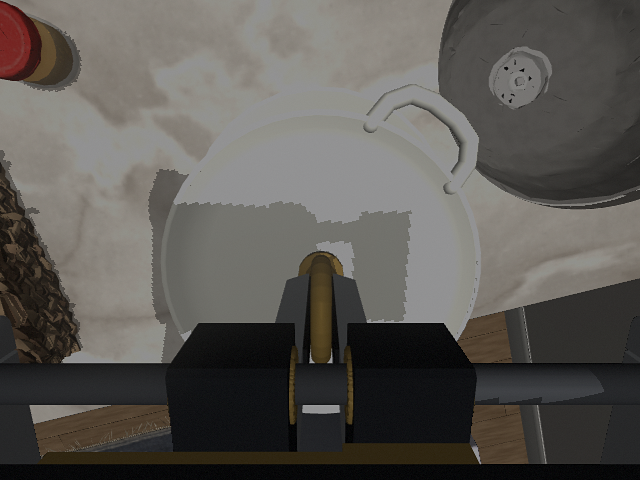

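```bash
python3 - <<'E'
from h import *
for n in('top','scene'):
    im,P,_=grab(n,n+'1')
    D=np.linalg.norm(P[...,:2]-[.4769,-.0452],axis=-1)
    m=(D<.12)&(P[...,2]>.177)&(P[...,2]<.2)&(D>.1);a=np.degrees(np.arctan2(P[...,1][m]+.0452,P[...,0][m]-.4769))
    for s in(a[a>0],a[a<0]): print(n,len(s),np.median(s) if len(s) else 0)
    print(manip.state()['wrist_torque'])
a=cv2.imread('pics/top1.png')[180:330,250:450]; b=cv2.imread('pics/scene1.png')[140:290,300:500]
cv2.imwrite('pics/c1.png',np.hstack([cv2.resize(a,(400,300)),cv2.resize(b,(400,300))]))
E
```

```text
top 245 131.90593733028416
top 91 -60.11032340109985
[-0.58178463 -0.35195446 -0.09049137]
scene 244 126.72040236613768
scene 86 -44.295675393279346
[-0.62505689 -0.24990484 -0.03665856]
```

View pics/c1.png

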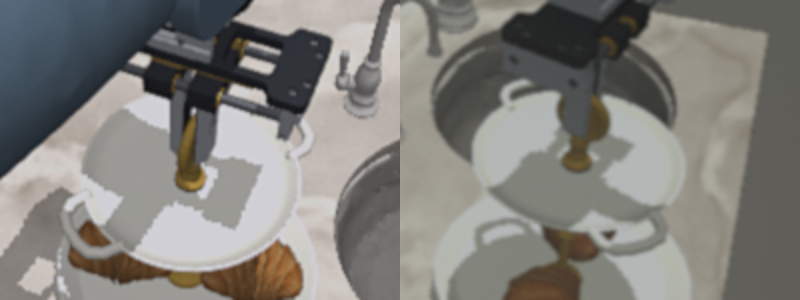

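The handle is gripped squarely and the plate hasn't turned: its ears are still at 129° and -51°. While turning, the torque climbed from 0.04 to about 0.3 N m, so it's snug. Now I'll let go and lift.

jog_arm --commands '[{"dx":0,"dy":0,"dz":0,"rx":0,"ry":0,"rz":0,"hand":50},{"dx":0,"dy":0,"dz":0,"rx":0,"ry":0,"rz":0,"hand":50},{"dx":0,"dy":0,"dz":0,"rx":0,"ry":0,"rz":0,"hand":50},{"dx":0,"dy":0,"dz":0,"rx":0,"ry":0,"rz":0,"hand":50},{"dx":0,"dy":0,"dz":0,"rx":0,"ry":0,"rz":0,"hand":50}]'

```text
time_s: 8.42
position: [0.4779, -0.0453, 0.2115]
tool_rot: [0.991, -0.13, -0.0, -0.0]
ft_force: [0.1, -0.4, -0.6]
gripper_width: 0.411
grip_force: 0.0
```

jog_arm --commands '[{"dx":0,"dy":0,"dz":-20,"rx":0,"ry":0,"rz":0,"hand":50},{"dx":0,"dy":0,"dz":-45,"rx":0,"ry":0,"rz":0,"hand":50},{"dx":0,"dy":0,"dz":-70,"rx":0,"ry":0,"rz":0,"hand":50},{"dx":0,"dy":0,"dz":-85,"rx":0,"ry":0,"rz":0,"hand":0},{"dx":0,"dy":0,"dz":-90,"rx":0,"ry":0,"rz":0,"hand":0}]'

```text
time_s: 8.83
position: [0.4791, -0.0458, 0.3048]
tool_rot: [0.991, -0.131, 0.003, 0.0]
ft_force: [-0.3, -0.2, 0.2]
gripper_width: 0.396
grip_force: 0.0
```

```bash
python3 s.py; python3 - <<'E'
from h import *
st=manip.state()
c=np.array([.4772,-.0452]); th=np.radians(128.9); Y=np.array([np.cos(th),np.sin(th)]); X=np.array([Y[1],-Y[0]])
for x,y,z in((.062,.100,.29),(.062,.100,.169)):
    p=c+x*X+y*Y; print(p); go([*p,z],-141.1,st)
im,P,_=grab('wrist','w4')
D=np.linalg.norm(P[...,:2]-c,axis=-1)
m=(D<.12)&(P[...,2]>.177)&(P[...,2]<.2)&(D>.1);d=P[m][:,:2]-c;a=np.degrees(np.arctan2(d[:,1],d[:,0]))
for s in(a[a>0],a[a<0]): print(len(s),np.median(s) if len(s) else 0)
m=(D<.035)&(P[...,2]>.22)&(P[...,2]<.265);q=P[m];print(len(q),cv2.minAreaRect((q[:,:2]*1000).astype(np.float32)) if len(q) else 0)
E
```

```text
8.83 pos [ 0.4791 -0.0458  0.3048] yaw -105.0 F [-0.35 -0.18  0.18] M [0.04  0.141 0.005] w 0.396 g 0.0 j6 1.5
[0.46265477 0.07155802]
d [ -46.4 -109.1   14.5] rot [-0.1 -0.3 36.1]
[0.46265477 0.07155802]
d [ -47.  -109.1  135.5] rot [-0.1 -0.3 36.1]
207 117.68377269147064
1175 -50.636706805461216
940 ((478.40380859375, -46.221534729003906), (8.889091491699219, 46.81351089477539), 74.86526489257812)
```

jog_arm --commands '[{"dx":-9,"dy":-21,"dz":0,"rx":0,"ry":0,"rz":6,"hand":0},{"dx":-18,"dy":-43,"dz":0,"rx":0,"ry":0,"rz":13,"hand":0},{"dx":-28,"dy":-65,"dz":0,"rx":0,"ry":0,"rz":20,"hand":0},{"dx":-38,"dy":-87,"dz":0,"rx":0,"ry":0,"rz":27,"hand":0},{"dx":-46,"dy":-109,"dz":0,"rx":0,"ry":0,"rz":34,"hand":0}]'

```text
time_s: 9.3
position: [0.4607, 0.0729, 0.2998]
tool_rot: [0.909, -0.418, -0.001, 0.0]
ft_force: [0.8, -0.5, 0.5]
gripper_width: 0.013
grip_force: 0.0
```

jog_arm --commands '[{"dx":0,"dy":0,"dz":0,"rx":0,"ry":0,"rz":2,"hand":0},{"dx":0,"dy":0,"dz":0,"rx":0,"ry":0,"rz":2,"hand":0},{"dx":0,"dy":0,"dz":0,"rx":0,"ry":0,"rz":2,"hand":0},{"dx":0,"dy":0,"dz":0,"rx":0,"ry":0,"rz":2,"hand":0},{"dx":0,"dy":0,"dz":0,"rx":0,"ry":0,"rz":2,"hand":0}]'

```text
time_s: 9.72
position: [0.4617, 0.0712, 0.301]
tool_rot: [0.902, -0.431, -0.0, 0.0]
ft_force: [-0.4, -0.6, -0.1]
gripper_width: 0.009
grip_force: 0.0
```

```bash
python3 s.py; python3 - <<'E'
from h import *
st=manip.state()
c=np.array([.4776,-.0455]); th=np.radians(128.9); Y=np.array([np.cos(th),np.sin(th)]); X=np.array([Y[1],-Y[0]])
p=c+.062*X+.1*Y; go([*p,.169],-141.1,st)
im,P,_=grab('wrist','w5')
d=P[...,:2]-c; x=d@X; y=d@Y; z=P[...,2]
m=(z>.176)&(z<.192)&(y>.096)&(abs(x)<.045); print(m.sum(), x[m].min(),x[m].max(),y[m].max(),z[m].max())
for y0 in(.096,.1,.104,.108):
    k=m&(abs(y-y0)<.002); print(y0,k.sum(),x[k].max() if k.any() else 0)
m=(z>.03)&(z<.3)&(x>.035)&(x<.1)&(y>.07)&(y<.13); print('in the way',z[m].max() if m.any() else 0)
E
```

```text
9.72 pos [0.4617 0.0712 0.301 ] yaw -141.0 F [-0.39 -0.6  -0.1 ] M [ 0.075  0.134 -0.026] w 0.009 g 0.0 j6 2.37
d [  0.8  -1.2 132. ] rot [0.  0.  0.1]
983 -0.03244072789886263 0.03066464387317004 0.11562896954469427 0.18779717866267437
0.096 64 0.03066464387317004
0.1 142 0.03004674935419727
0.104 180 0.027580838009458264
0.108 336 0.02497043869664119
in the way 0.2995167521651767
```

View pics/w5.png

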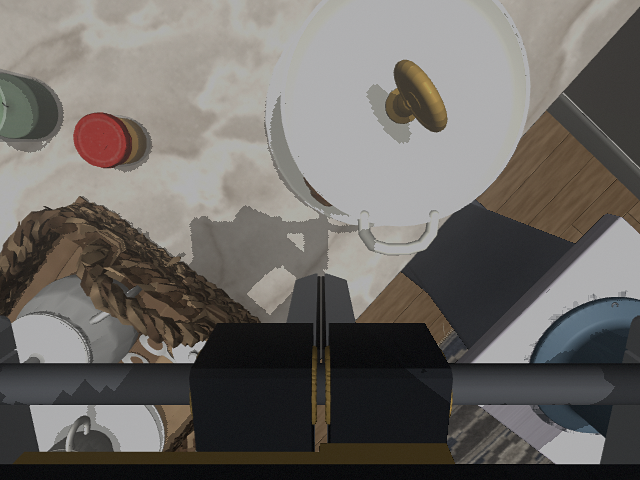

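The paddle is standing free at (420,95), turned and left alone. The near ear is at (400,235), and the closed fingers are beside it at (320,290) with a clear way down.

jog_arm --commands '[{"dx":1,"dy":-1,"dz":25,"rx":0,"ry":0,"rz":0,"hand":0},{"dx":1,"dy":-1,"dz":55,"rx":0,"ry":0,"rz":0,"hand":0},{"dx":1,"dy":-1,"dz":85,"rx":0,"ry":0,"rz":0,"hand":0},{"dx":1,"dy":-1,"dz":112,"rx":0,"ry":0,"rz":0,"hand":0},{"dx":1,"dy":-1,"dz":131,"rx":0,"ry":0,"rz":0,"hand":0}]'

```text
time_s: 10.18
position: [0.4619, 0.0712, 0.1677]
tool_rot: [0.902, -0.431, -0.002, 0.001]
ft_force: [-0.2, 0.0, 0.4]
gripper_width: 0.008
grip_force: 0.0
```

jog_arm --commands '[{"dx":0,"dy":0,"dz":0,"rx":0,"ry":0,"rz":0,"hand":0},{"dx":0,"dy":0,"dz":0,"rx":0,"ry":0,"rz":0,"hand":0},{"dx":0,"dy":3,"dz":0,"rx":0,"ry":0,"rz":0,"hand":0},{"dx":0,"dy":7,"dz":0,"rx":0,"ry":0,"rz":0,"hand":0},{"dx":0,"dy":10,"dz":0,"rx":0,"ry":0,"rz":0,"hand":0}]'

```text
time_s: 10.6
position: [0.4562, 0.0648, 0.1723]
tool_rot: [0.903, -0.431, 0.001, -0.0]
ft_force: [0.8, 0.2, -0.4]
gripper_width: 0.002
grip_force: 0.0
```

jog_arm --commands '[{"dx":0,"dy":1,"dz":0,"rx":0,"ry":0,"rz":0,"hand":0},{"dx":0,"dy":2,"dz":0,"rx":0,"ry":0,"rz":0,"hand":0},{"dx":0,"dy":3,"dz":0,"rx":0,"ry":0,"rz":0,"hand":0},{"dx":0,"dy":3.5,"dz":0,"rx":0,"ry":0,"rz":0,"hand":0},{"dx":0,"dy":4,"dz":0,"rx":0,"ry":0,"rz":0,"hand":0}]'

```text
time_s: 11.02
position: [0.4523, 0.0627, 0.1707]
tool_rot: [0.903, -0.431, 0.0, -0.0]
ft_force: [-0.1, -0.2, 0.0]
gripper_width: 0.003
grip_force: 0.0
```

```bash
cat >>s.py <<'E'
c=np.array([.4776,-.0455]); th=np.radians(128.9); Y=np.array([np.cos(th),np.sin(th)]); X=np.array([Y[1],-Y[0]])
d=s['position'][:2]-c; print('own x,y',d@X,d@Y,'push N',s['ft_force'][:2]@X)
E
python3 s.py
```

```text
11.02 pos [0.4523 0.0627 0.1707] yaw -141.0 F [-0.14 -0.2   0.03] M [ 0.068  0.196 -0.017] w 0.003 g 0.0 j6 2.35
own x,y 0.048290128165654866 0.10009458623138451 push N -0.23744495022189877
```

jog_arm --commands '[{"dx":0,"dy":0.7,"dz":0,"rx":0,"ry":0,"rz":0,"hand":0},{"dx":0,"dy":1.4,"dz":0,"rx":0,"ry":0,"rz":0,"hand":0},{"dx":0,"dy":2.1,"dz":0,"rx":0,"ry":0,"rz":0,"hand":0},{"dx":0,"dy":2.8,"dz":0,"rx":0,"ry":0,"rz":0,"hand":0},{"dx":0,"dy":3,"dz":0,"rx":0,"ry":0,"rz":0,"hand":0}]'

```text
time_s: 11.43
position: [0.4499, 0.0608, 0.1705]
tool_rot: [0.903, -0.431, -0.0, 0.0]
ft_force: [-0.4, 0.1, 0.6]
gripper_width: 0.004
grip_force: 0.0
```

```bash
python3 s.py
```

```text
11.43 pos [0.4499 0.0608 0.1705] yaw -141.0 F [-0.4   0.1   0.61] M [ 0.068  0.112 -0.005] w 0.004 g 0.0 j6 2.34
own x,y 0.04522188255944026 0.10011622724489046 push N -0.25069773136733337
```

jog_arm --commands '[{"dx":0,"dy":0.4,"dz":0,"rx":0,"ry":0,"rz":0,"hand":0},{"dx":0,"dy":0.8,"dz":0,"rx":0,"ry":0,"rz":0,"hand":0},{"dx":0,"dy":1.2,"dz":0,"rx":0,"ry":0,"rz":0,"hand":0},{"dx":0,"dy":1.5,"dz":0,"rx":0,"ry":0,"rz":0,"hand":0},{"dx":0,"dy":1.5,"dz":0,"rx":0,"ry":0,"rz":0,"hand":0}]'

```text
time_s: 11.85
position: [0.4488, 0.0599, 0.1706]
tool_rot: [0.903, -0.431, -0.0, -0.0]
ft_force: [-0.2, 0.8, 0.5]
gripper_width: 0.008
grip_force: 0.0
```

```bash
python3 s.py
```

```text
11.85 pos [0.4488 0.0599 0.1706] yaw -141.0 F [-0.18  0.75  0.52] M [0.018 0.13  0.017] w 0.008 g 0.0 j6 2.34
own x,y 0.04374617901453216 0.10008654871343926 push N 0.3355676346538281
```

jog_arm --commands '[{"dx":0,"dy":0.3,"dz":0,"rx":0,"ry":0,"rz":0,"hand":0},{"dx":0,"dy":0.6,"dz":0,"rx":0,"ry":0,"rz":0,"hand":0},{"dx":0,"dy":0.9,"dz":0,"rx":0,"ry":0,"rz":0,"hand":0},{"dx":0,"dy":1.0,"dz":0,"rx":0,"ry":0,"rz":0,"hand":0},{"dx":0,"dy":1.0,"dz":0,"rx":0,"ry":0,"rz":0,"hand":0}]'

```text
time_s: 12.27
position: [0.4482, 0.0594, 0.1706]
tool_rot: [0.903, -0.431, 0.0, -0.0]
ft_force: [1.1, 1.4, 0.0]
gripper_width: 0.001
grip_force: 0.6
```

```bash
python3 s.py
```

```text
12.27 pos [0.4482 0.0594 0.1706] yaw -141.0 F [1.11 1.36 0.01] M [ 0.203 -0.025  0.033] w 0.001 g 0.6 j6 2.34
own x,y 0.0429742129039829 0.10010307395128043 push N 1.7187576189429188
```

jog_arm --commands '[{"dx":0,"dy":0.1,"dz":0,"rx":0,"ry":0,"rz":0,"hand":0},{"dx":0,"dy":0.2,"dz":0,"rx":0,"ry":0,"rz":0,"hand":0},{"dx":0,"dy":0.3,"dz":0,"rx":0,"ry":0,"rz":0,"hand":0},{"dx":0,"dy":0.4,"dz":0,"rx":0,"ry":0,"rz":0,"hand":0},{"dx":0,"dy":0.5,"dz":0,"rx":0,"ry":0,"rz":0,"hand":0}]'

```text
time_s: 12.68
position: [0.4479, 0.0592, 0.1706]
tool_rot: [0.903, -0.431, 0.0, -0.0]
ft_force: [1.8, 2.8, -0.9]
gripper_width: 0.005
grip_force: 1.6
```

```bash
python3 s.py
```

```text
12.68 pos [0.4479 0.0592 0.1706] yaw -141.0 F [ 1.85  2.81 -0.93] M [ 0.571 -0.192  0.053] w 0.005 g 1.6 j6 2.34
own x,y 0.04258511549009181 0.10014125596134371 push N 3.199606274213716
```

jog_arm --commands '[{"dx":0,"dy":0.2,"dz":0,"rx":0,"ry":0,"rz":0,"hand":0},{"dx":0,"dy":0.4,"dz":0,"rx":0,"ry":0,"rz":0,"hand":0},{"dx":0,"dy":0.5,"dz":0,"rx":0,"ry":0,"rz":0,"hand":0},{"dx":0,"dy":0.5,"dz":0,"rx":0,"ry":0,"rz":0,"hand":0},{"dx":0,"dy":0.5,"dz":0,"rx":0,"ry":0,"rz":0,"hand":0}]'

```text
time_s: 13.1
position: [0.4475, 0.059, 0.1707]
tool_rot: [0.903, -0.431, 0.0, -0.001]
ft_force: [2.8, 4.1, -0.7]
gripper_width: 0.006
grip_force: 2.5
```

```bash
python3 s.py
```

```text
13.1 pos [0.4475 0.059  0.1707] yaw -141.0 F [ 2.82  4.07 -0.66] M [ 0.871 -0.46   0.014] w 0.006 g 2.5 j6 2.34
own x,y 0.042192755237044674 0.10017482324688272 push N 4.7507221156365995
```

Pushing at 4.75 N. I'll hold that for over a second.

jog_arm --commands '[{"dx":0,"dy":0,"dz":0,"rx":0,"ry":0,"rz":0,"hand":0},{"dx":0,"dy":0,"dz":0,"rx":0,"ry":0,"rz":0,"hand":0},{"dx":0,"dy":0,"dz":0,"rx":0,"ry":0,"rz":0,"hand":0},{"dx":0,"dy":0,"dz":0,"rx":0,"ry":0,"rz":0,"hand":0},{"dx":0,"dy":0,"dz":0,"rx":0,"ry":0,"rz":0,"hand":0}]'

```text
time_s: 13.52
position: [0.4475, 0.059, 0.1707]
tool_rot: [0.903, -0.431, 0.0, -0.001]
ft_force: [4.3, 4.1, -0.9]
gripper_width: 0.007
grip_force: 2.5
```

jog_arm --commands '[{"dx":0,"dy":0,"dz":0,"rx":0,"ry":0,"rz":0,"hand":0},{"dx":0,"dy":0,"dz":0,"rx":0,"ry":0,"rz":0,"hand":0},{"dx":0,"dy":0,"dz":0,"rx":0,"ry":0,"rz":0,"hand":0},{"dx":0,"dy":0,"dz":0,"rx":0,"ry":0,"rz":0,"hand":0},{"dx":0,"dy":0,"dz":0,"rx":0,"ry":0,"rz":0,"hand":0}]'

```text
time_s: 13.93
position: [0.4475, 0.059, 0.1707]
tool_rot: [0.903, -0.431, 0.0, -0.001]
ft_force: [3.6, 4.0, -1.1]
gripper_width: 0.007
grip_force: 2.5
```

jog_arm --commands '[{"dx":0,"dy":0,"dz":0,"rx":0,"ry":0,"rz":0,"hand":0},{"dx":0,"dy":0,"dz":0,"rx":0,"ry":0,"rz":0,"hand":0},{"dx":0,"dy":0,"dz":0,"rx":0,"ry":0,"rz":0,"hand":0},{"dx":0,"dy":0,"dz":0,"rx":0,"ry":0,"rz":0,"hand":0},{"dx":0,"dy":0,"dz":0,"rx":0,"ry":0,"rz":0,"hand":0}]'

```text
time_s: 14.35
position: [0.4475, 0.0589, 0.1707]
tool_rot: [0.903, -0.431, 0.0, -0.001]
ft_force: [4.0, 4.1, -0.8]
gripper_width: 0.002
grip_force: 2.5
```

```bash
python3 s.py
```

```text
14.35 pos [0.4475 0.0589 0.1707] yaw -141.0 F [ 4.04  4.09 -0.84] M [ 0.876 -0.441  0.005] w 0.002 g 2.5 j6 2.34
own x,y 0.04219359994637789 0.1001616476093251 push N 5.7119049381923634
```

The joint held at about 5 N with no motion. I'll back off sideways, then up.

jog_arm --commands '[{"dx":0,"dy":-2,"dz":0,"rx":0,"ry":0,"rz":0,"hand":0},{"dx":0,"dy":-8,"dz":0,"rx":0,"ry":0,"rz":0,"hand":0},{"dx":0,"dy":-18,"dz":0,"rx":0,"ry":0,"rz":0,"hand":0},{"dx":0,"dy":-22,"dz":-15,"rx":0,"ry":0,"rz":0,"hand":0},{"dx":0,"dy":-22,"dz":-40,"rx":0,"ry":0,"rz":0,"hand":0}]'

```text
time_s: 14.77
position: [0.4631, 0.073, 0.2081]
tool_rot: [0.903, -0.43, -0.003, 0.002]
ft_force: [-0.7, -0.5, -0.3]
gripper_width: 0.005
grip_force: 0.0
```

jog_arm --commands '[{"dx":0,"dy":0,"dz":-30,"rx":0,"ry":0,"rz":0,"hand":0},{"dx":0,"dy":0,"dz":-60,"rx":0,"ry":0,"rz":0,"hand":0},{"dx":0,"dy":0,"dz":-90,"rx":0,"ry":0,"rz":0,"hand":0},{"dx":-15,"dy":0,"dz":-115,"rx":0,"ry":0,"rz":0,"hand":0},{"dx":-30,"dy":0,"dz":-125,"rx":0,"ry":0,"rz":0,"hand":0}]'

```text
time_s: 15.18
position: [0.4471, 0.0958, 0.3399]
tool_rot: [0.902, -0.431, 0.003, -0.001]
ft_force: [0.0, 0.7, 0.5]
gripper_width: 0.002
grip_force: 0.0
```

jog_arm --commands '[{"dx":0,"dy":0,"dz":0,"rx":0,"ry":0,"rz":0,"hand":0},{"dx":0,"dy":0,"dz":0,"rx":0,"ry":0,"rz":0,"hand":0},{"dx":0,"dy":0,"dz":0,"rx":0,"ry":0,"rz":0,"hand":0},{"dx":0,"dy":0,"dz":0,"rx":0,"ry":0,"rz":0,"hand":0},{"dx":0,"dy":0,"dz":0,"rx":0,"ry":0,"rz":0,"hand":0}]'

```text
time_s: 15.6
position: [0.4453, 0.0954, 0.334]
tool_rot: [0.902, -0.431, -0.001, 0.001]
ft_force: [0.3, -0.4, -0.3]
gripper_width: 0.007
grip_force: 0.0
```

```bash
python3 s.py; python3 - <<'E'
from h import *
c=np.array([.4776,-.0455])
im,P,_=grab('wrist','w6')
D=np.linalg.norm(P[...,:2]-c,axis=-1)
m=(D<.12)&(P[...,2]>.177)&(P[...,2]<.2)&(D>.1);d=P[m][:,:2]-c;a=np.degrees(np.arctan2(d[:,1],d[:,0]));a=a[a>0];print(len(a),np.median(a))
m=(D<.035)&(P[...,2]>.22)&(P[...,2]<.265);q=P[m];print(len(q),cv2.minAreaRect((q[:,:2]*1000).astype(np.float32)) if len(q) else 0)
E
```

```text
15.6 pos [0.4453 0.0954 0.334 ] yaw -141.1 F [ 0.27 -0.36 -0.35] M [ 0.047  0.097 -0.011] w 0.007 g 0.0 j6 2.42
own x,y 0.06334138926291012 0.1299249324462048 push N -0.01598062937737138
851 129.3821725822929
1767 ((476.82440185546875, -45.51599884033203), (9.19276237487793, 49.15995788574219), 74.64922332763672)
```

The plate is still at 129° and the handle at 75°, both unchanged, and the arm is clear. Handing in.

```bash
python3 -c "
from plant import ticket
print(ticket.close_job())"
```

```text
the job is handed in; nothing more can be done
None
```

I tightened the handle to about 0.3 N m and let go. The plate and handle then held still under a 5 N anticlockwise push on one ear for over a second. The arm finished clear of the stand and the job is handed in, but no verdict came back.

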